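# Check the pop-button canisters and set aside the one that will not latch

## Robot

A 6-joint arm with a two-finger parallel gripper is mounted at the origin on the work surface. World frame = base frame: x ahead of the robot, y to its left, z up, the work surface at z = 0. Lengths are in m, angles in degrees, forces in N, time in s.
With the tool pointing down it reaches from about 0.4 to 0.825 m from the base axis. Payload 7 kg.
Tool frame: the origin (TCP) lies midway between the tips of the shut fingers; the grasp point (between the pads) lies 19 mm behind it; z points along the fingers, y is the line along which they close (so a half turn about z gives the same grasp; the last joint's range is limited). The gripper opens to 88 mm and grips with 3 to 60 N. Pads are 19 mm wide; open, the fingers measure 130 mm over their backs; the gripper's body (78 mm by 193 mm) begins 47 mm behind the grasp point.
Start: joints at [-59.41, 20.546, 0.682, 0, -70.136, -16.507], TCP at [0.164, -0.655, 0.227] pointing down, gripper open.
Joint ranges: [-176.03, 176.03], [-82.01, 121.73], [-58.28, 71.71], [-173.87, 95.51], [-174.79, -0.11], [-173.66, 173.66]. Speed limits (degrees/s): [136.94, 136.94, 172.46, 180, 180, 180].

## Interface

Orientations are given as [roll, pitch, yaw] about the fixed x, y, z axes, in that order (R = Rz(yaw) Ry(pitch) Rx(roll)).
In Python, from plant import ctrl gives the robot as it stands. The module is installed in compiled form; this text tells all that it offers.
- The arm moves only by the tool send_rows, never from a script. Its argument "plan" is a list that holds one entry, the list of rows, each a list of 6 numbers: the shift along the tool's x, y, z in fractions of the full range, 1 being 75 cm, then the turn, a rotation vector about the tool's x, y, z in fractions of the full range, 1 being 90 degrees. A call has 1 to 8 rows; each row is the pose to reach, as a shift and turn from the pose commanded when the call began, along the tool's axes at that moment; what a row does not reach only later rows make up. A row lasts 1/12 s, in which the tool goes at most 41.7 mm and 7.16 degrees, less where a joint would pass 70% of its speed; a pose out of reach is approached as far as the arm can. A shift or turn number past 1, either way, is cut back to 1. A call with a gripper value outside its range is refused whole. "fingers" is the opening, from 0 (shut) to 1 (fully open), set as the call begins (left out, the last holds). The fingers move at their own pace and stop on an object; the grip force is fixed at half the most. Time passes only in rows, so rows that repeat a pose let the fingers close. It gives the time, the measured TCP pose, the force, the opening and the grip force at its end, in the units of the state.
- ctrl.get_obs(): the state, without advancing time (a new reading comes with each control period).
- ctrl.snapshot(name): name is "scene" or "top" or "wrist"; returns a dict with "img" (420x560x3 uint8, red, green, blue), "K" (3x3 intrinsics, pixels), "k1" (the pictures are not rectified: a ray, as slopes to the right and down, at radius r is drawn at 1 + k1 r^2 times it, then the intrinsics apply), "pose" (4x4, takes a point from camera to world coordinates). Camera axes: x right, y down, z forward; pixel columns grow to the right and rows downward; lengths in m; the calibration is good to about 2 mm. A picture is of the moment at which its call begins. There is no depth.
- ctrl.close_job(): hands the job in; it is judged then, once.
The state is a dict: "clock": time; "joint_pos": joint angles; "qvel": joint speeds; "tau": joint torques, N m; "tool_pos": TCP position; "orientation": TCP orientation; "force": force on the tool from outside, world axes, zero at the start; "moment": the same for the moment, N m; "opening": finger opening in m; "gripper_force": force on a finger pad.
Only numpy, scipy, OpenCV 4.12 (cv2) and the standard library are available. Lean on these libraries where they do the work, as an engineer would, in place of code of your own. Each camera call takes 0.05 s, during which the arm holds its last target. There are 200 camera calls.

## Task

Test the four push-button storage canisters on the grey drying mat: press each lid button fully down and let go. Leave the three whose buttons stay fully down standing where they are; one has a worn latch and its button creeps part of the way back up: once tested, set it aside, standing it gently upright in the baking tray. Do not tip a canister or push the other kitchen things about.

Things in the scene. Friction and masses are not known exactly. Their poses are not given: they have to be found in the camera images.
- canister_a: Square storage canister, all four look alike: clear body 62 x 62 mm in plan and 105 mm tall, with a white lid 66 x 66 x 14 mm fixed on it (lid top 119 mm above the underside) and a round white push button in the middle of the lid. About 0.26 to 0.47 kg. Origin: centre of the underside; z up, x and y square to the sides. Grip it across the clear body (62 mm).
- button_a (a joint): Travel of the push button of canister_a, in m: 0 = up (as at the start), 0.012 = pressed fully down against its stop. Pressing it takes up to about 6 N, then it meets a hard stop. Let go, a sound button snaps and stays down (above 0.011; pressing it again leaves it down); the one with a worn latch creeps back up and sticks part of the way, at about 0.004.
- button_a_top (a point): Centre of the top face of canister_a's push button (42 mm across, 16 mm above the lid when up, 135 mm above the canister's underside; 4 mm above the lid when down). Moves with the button.
- canister_b: Square storage canister, all four look alike: clear body 62 x 62 mm in plan and 105 mm tall, with a white lid 66 x 66 x 14 mm fixed on it (lid top 119 mm above the underside) and a round white push button in the middle of the lid. About 0.26 to 0.47 kg. Origin: centre of the underside; z up, x and y square to the sides. Grip it across the clear body (62 mm).
- button_b (a joint): Travel of the push button of canister_b, in m: 0 = up (as at the start), 0.012 = pressed fully down against its stop. Pressing it takes up to about 6 N, then it meets a hard stop. Let go, a sound button snaps and stays down (above 0.011; pressing it again leaves it down); the one with a worn latch creeps back up and sticks part of the way, at about 0.004.
- button_b_top (a point): Centre of the top face of canister_b's push button (42 mm across, 16 mm above the lid when up, 135 mm above the canister's underside; 4 mm above the lid when down). Moves with the button.
- canister_c: Square storage canister, all four look alike: clear body 62 x 62 mm in plan and 105 mm tall, with a white lid 66 x 66 x 14 mm fixed on it (lid top 119 mm above the underside) and a round white push button in the middle of the lid. About 0.26 to 0.47 kg. Origin: centre of the underside; z up, x and y square to the sides. Grip it across the clear body (62 mm).
- button_c (a joint): Travel of the push button of canister_c, in m: 0 = up (as at the start), 0.012 = pressed fully down against its stop. Pressing it takes up to about 6 N, then it meets a hard stop. Let go, a sound button snaps and stays down (above 0.011; pressing it again leaves it down); the one with a worn latch creeps back up and sticks part of the way, at about 0.004.
- button_c_top (a point): Centre of the top face of canister_c's push button (42 mm across, 16 mm above the lid when up, 135 mm above the canister's underside; 4 mm above the lid when down). Moves with the button.
- canister_d: Square storage canister, all four look alike: clear body 62 x 62 mm in plan and 105 mm tall, with a white lid 66 x 66 x 14 mm fixed on it (lid top 119 mm above the underside) and a round white push button in the middle of the lid. About 0.26 to 0.47 kg. Origin: centre of the underside; z up, x and y square to the sides. Grip it across the clear body (62 mm).
- button_d (a joint): Travel of the push button of canister_d, in m: 0 = up (as at the start), 0.012 = pressed fully down against its stop. Pressing it takes up to about 6 N, then it meets a hard stop. Let go, a sound button snaps and stays down (above 0.011; pressing it again leaves it down); the one with a worn latch creeps back up and sticks part of the way, at about 0.004.
- button_d_top (a point): Centre of the top face of canister_d's push button (42 mm across, 16 mm above the lid when up, 135 mm above the canister's underside; 4 mm above the lid when down). Moves with the button.
- mat: Fixed grey silicone drying mat, 260 (x) x 560 (y) x 4 mm, on which the canisters and the tumbler stand. Origin: centre of its underside, on the worktop.
- tray: Fixed dark steel baking tray, 260 (x) x 190 (y) mm outside, walls 4 mm thick and 18 mm high (a rolled rim adds 3 mm), floor 4 mm above the worktop; inside 252 x 182 mm. Origin: centre of its underside. A jar lid lies in its -x half; the +x half is free.
- jar_lid: Steel jar lid, a disc 74 mm across and 13 mm high, lying in the baking tray. Leave it alone. Origin: centre of its underside.
- tumbler: Drinking glass, 64 mm across the rim, 95 mm tall, standing on the mat near its -x edge between the canisters. Leave it alone. Origin: centre of its underside.
- pepper_mill: Dark wooden pepper mill, 56 mm across, 134 mm tall, standing beyond the mat. Leave it alone. Origin: centre of its underside.
- herb_jar: Closed glass herb jar, 52 mm across, 100 mm tall, beyond the mat. Leave it alone. Origin: centre of its underside.
- mug: White mug, 82 mm across, 90 mm tall, on the robot's side of the tray. Leave it alone. Origin: centre of its underside.
- bowl: White bowl, 136 mm across, 50 mm high, beyond the mat and tray. Leave it alone. Origin: centre of its underside.

How it is judged (in metres and radians):
At the end, for the whole second after the job is handed in: Three canisters stand upright (0.1 rad) within 30 mm of their start, buttons down (over 10.5 mm). The worn one, tested (its button stuck 2 to 9 mm down), stands upright (0.1 rad) and still on the tray's floor, centre within 100 mm (x) and 65 mm (y) of the tray's (((value of joint button_a between 0.002 and 0.009 m and x of canister_a in the frame of tray between -0.1 and 0.1 m and y of canister_a in the frame of tray between -0.065 and 0.065 m and z of canister_a in the frame of tray below 0.008 m and angle between each of canister_a, canister_b, canister_c, canister_d's own z axis and vertical below 0.1 rad and linear speed of canister_a below 0.02 m/s and value of joint each of button_b, button_c, button_d above 0.0105 m and distance of each of canister_b, canister_c, canister_d from where it was at the start of the episode below 0.03 m) or (value of joint button_b between 0.002 and 0.009 m and x of canister_b in the frame of tray between -0.1 and 0.1 m and y of canister_b in the frame of tray between -0.065 and 0.065 m and z of canister_b in the frame of tray below 0.008 m and angle between each of canister_b, canister_a, canister_c, canister_d's own z axis and vertical below 0.1 rad and linear speed of canister_b below 0.02 m/s and value of joint each of button_a, button_c, button_d above 0.0105 m and distance of each of canister_a, canister_c, canister_d from where it was at the start of the episode below 0.03 m) or (value of joint button_c between 0.002 and 0.009 m and x of canister_c in the frame of tray between -0.1 and 0.1 m and y of canister_c in the frame of tray between -0.065 and 0.065 m and z of canister_c in the frame of tray below 0.008 m and angle between each of canister_c, canister_a, canister_b, canister_d's own z axis and vertical below 0.1 rad and linear speed of canister_c below 0.02 m/s and value of joint each of button_a, button_b, button_d above 0.0105 m and distance of each of canister_a, canister_b, canister_d from where it was at the start of the episode below 0.03 m) or (value of joint button_d between 0.002 and 0.009 m and x of canister_d in the frame of tray between -0.1 and 0.1 m and y of canister_d in the frame of tray between -0.065 and 0.065 m and z of canister_d in the frame of tray below 0.008 m and angle between each of canister_d, canister_a, canister_b, canister_c's own z axis and vertical below 0.1 rad and linear speed of canister_d below 0.02 m/s and value of joint each of button_a, button_b, button_c above 0.0105 m and distance of each of canister_a, canister_b, canister_c from where it was at the start of the episode below 0.03 m))); the robot touches nothing.
It fails at once if a bystander (jar lid, tumbler, pepper mill, herb jar, mug or bowl) is pushed more than 30 mm from its place (distance of any of jar_lid, tumbler, pepper_mill, herb_jar, mug, bowl from where it was at the start of the episode above 0.03 m).
It fails at once if a canister is tipped by more than 0.6 rad (angle between any of canister_a, canister_b, canister_c, canister_d's own z axis and vertical above 0.6 rad).
It fails at once if a canister is dropped or banged into the tray (contact over 45 N) (contact force between any of canister_a, canister_b, canister_c, canister_d and tray above 45 N).
It fails at once if a canister is let fall (moves faster than 0.4 m/s while the fingers do not hold it) ((linear speed of canister_a above 0.4 m/s and contact force between the fingers and canister_a below 0.3 N) or (linear speed of canister_b above 0.4 m/s and contact force between the fingers and canister_b below 0.3 N) or (linear speed of canister_c above 0.4 m/s and contact force between the fingers and canister_c below 0.3 N) or (linear speed of canister_d above 0.4 m/s and contact force between the fingers and canister_d below 0.3 N)).
It also fails if it takes over 56 s, if anything falls off the work surface, if the arm or the gripper's body presses on something with over 40 N, if the wrist force passes 120 N, or if a joint passes its speed limit or range.

## Working session

There is one attempt and no reset: what is moved stays moved. The work goes in short steps, Python scripts to look and compute and a tool call to move; the robot and the scene stay as the last step left them, time stands still between calls to the robot, and variables do not carry over. Pictures are saved under pics/ and viewed, at most 10 in all, crops included, and the job is handed in when it is done.

Besides the shell and the picture viewer there is one more tool, called after "Request:" as a command line: name --argument value ..., lists and objects as JSON in quotes. send_rows: Moves the arm, as the interface text tells. Its arguments: {"type":"object","properties":{"plan":{"type":"array","items":{"type":"array","items":{"type":"array","items":{"type":"number"}}}},"fingers":{"type":"number"}},"required":["plan"]}

```bash
mkdir -p pics
cat > h.py <<'E'
import numpy as np,cv2
from scipy.spatial.transform import Rotation as R
from plant import ctrl
def snap(n,f=None):
    s=ctrl.snapshot(n)
    if f: cv2.imwrite('pics/'+f,s['img'][:,:,::-1])
    return s
def ray(s,u,v):
    K=np.array(s['K']);p=cv2.undistortPoints(np.array([[[u,v]]],float),K,np.array([s['k1'],0,0,0.]))[0,0]
    T=np.array(s['pose']);return T[:3,3],T[:3,:3]@np.array([p[0],p[1],1])
def onz(s,u,v,z):
    o,d=ray(s,u,v);return o+d*(z-o[2])/d[2]
E
python3 - <<'E'
from h import *
a=snap('scene','s0.png');b=snap('top','t0.png')
for s in(a,b): print(np.array(s['K']).tolist(),s['k1'],np.round(s['pose'],3).tolist())
print(ctrl.get_obs())
E
```

```text
[[402.4812600958684, 0.0, 276.89283056542826], [0.0, 402.4812600958684, 208.74536275525764], [0.0, 0.0, 1.0]] -0.002792853341868616 [[0.047, 0.841, -0.538, 1.038], [0.999, -0.039, 0.026, -0.008], [0.001, -0.539, -0.842, 0.93], [0.0, 0.0, 0.0, 1.0]]
[[506.03115329216547, 0.0, 273.18193244989993], [0.0, 506.03115329216547, 217.65075429097817], [0.0, 0.0, 1.0]] -0.0046837964542819155 [[-0.003, -0.999, 0.042, 0.477], [-1.0, 0.003, -0.014, 0.011], [0.013, -0.042, -0.999, 1.379], [0.0, 0.0, 0.0, 1.0]]
{'clock': 0.1, 'joint_pos': array([-5.94112641e+01,  2.05869942e+01,  6.40098988e-01, -1.68860929e-02,
       -7.01342908e+01, -1.65055524e+01]), 'qvel': array([ 0.07631075, -0.07597471,  0.14062482,  0.10873251, -0.07555582,
        0.07750309]), 'tau': array([-2.99150124e-04, -5.84162056e+01,  2.93752652e+01,  7.01555863e+00,
        1.01519926e-02, -9.09476194e-05]), 'tool_pos': array([ 0.16410571, -0.65431815,  0.22573101]), 'orientation': array([ 1.79917649e+02, -7.84683106e-03, -1.65922560e+02]), 'force': array([ 0.20535486,  0.00988161, -0.71137836]), 'moment': array([ 0.03145161,  0.02440423, -0.00868962]), 'gripper_force': 0.0, 'opening': 0.08779345816000131}
```

View pics/s0.png

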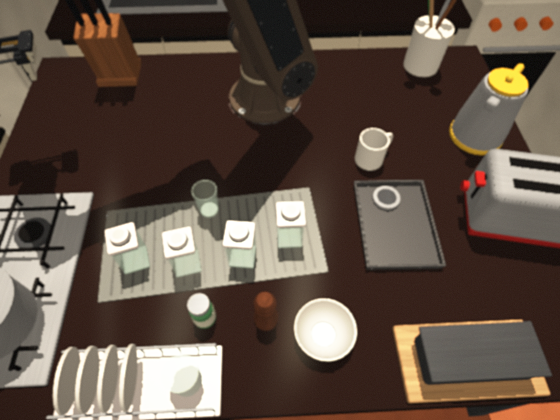

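View pics/t0.png

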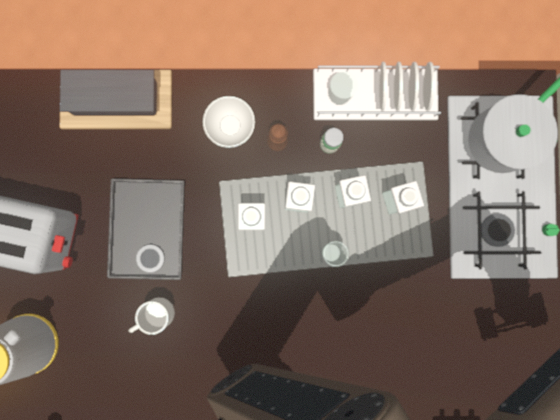

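The scene view shows four canisters on the mat, with button tops near (121,235), (178,239), (239,229) and (290,211). The top view has their lids at (252,216), (300,197), (355,190) and (407,197), the tumbler at (335,253), the tray centred near (146,228) and the jar lid at (150,258).

Run:
```python
from h import *
from scipy.spatial.transform import Rotation as R
b=snap('top');a=snap('scene')
g=b['img'].min(2);m=(g>185).astype(np.uint8)
n,l,st,c=cv2.connectedComponentsWithStats(m)
for i in range(1,n):
    if 350<st[i,4]<1500 and 150<c[i][1]<240 and 200<c[i][0]<450:
        k=cv2.findContours((l==i).astype(np.uint8),0,1)[0][0]
        r=cv2.minAreaRect(k);bx=cv2.boxPoints(r)
        P=np.array([onz(b,*q,.123) for q in bx]); e=P[1]-P[0];e2=P[2]-P[1]
        print('lid',np.round(P.mean(0)[:2],4),'yaw',round(np.degrees(np.arctan2(e[1],e[0]))%90,1),np.round([np.linalg.norm(e),np.linalg.norm(e2)],3),np.round(r[0],1))
for p in [(112,180),(184,181),(183,278),(108,277)]: print('tray',onz(b,*p,.02))
for p in [(335,256)]:print('tumb',onz(b,*p,.09))
print('mill',onz(b,278,133,.134),'jar',onz(b,333,139,.1))
# buttons from two views: rays intersect approx
tb=[(252,216),(301,197),(356,190),(408,197)]; sb=[(290.5,211),(239,228.5),(177.5,239),(121,235)]
for p,q in zip(tb,sb):
    o1,d1=ray(b,*p);o2,d2=ray(a,*q);t=np.linalg.lstsq(np.c_[d1,-d2],o2-o1,rcond=None)[0]
    print('btn',np.round((o1+d1*t[0]+o2+d2*t[1])/2,4),np.linalg.norm(o1+d1*t[0]-o2-d2*t[1]).round(4))
v=cv2.resize(np.hstack([b['img'][150:280,215:445]]),None,fx=3.4,fy=3.4,interpolation=2)
cv2.imwrite('pics/z.png',v[:,:,::-1])
```

```text
lid [ 0.5911 -0.2038] yaw 13.9 [0.085 0.078] [352.5 193.1]
lid [ 0.5811 -0.3413] yaw 18.3 [0.069 0.069] [407.5 197. ]
lid [ 0.5449 -0.0657] yaw 87.7 [0.148 0.084] [297.3 211.8]
tray [0.63703183 0.42557351 0.02      ]
tray [0.63396805 0.23255357 0.02      ]
tray [0.37413633 0.23414986 0.02      ]
tray [0.37759384 0.43358684 0.02      ]
tumb [ 0.43357039 -0.16310517  0.09      ]
mill [ 0.73993315 -0.01811063  0.134     ] jar [ 0.73163091 -0.15916919  0.1       ]
btn [0.5343 0.0477 0.1294] 0.0019
btn [ 0.5804 -0.0729  0.1368] 0.0025
btn [ 0.598  -0.2106  0.1311] 0.001
btn [ 0.5804 -0.3403  0.1288] 0.0012
```

View pics/z.png

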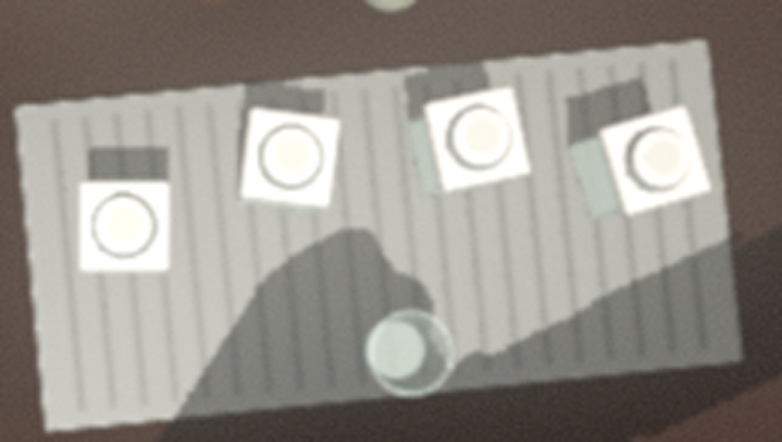

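The crop shows four clean white lids (crop px ≈(124,226), (290,157), (478,138), (656,160)). They need a higher threshold.

Run:
```python
from h import *
b=snap('top')
g=b['img'].min(2);m=(g>225).astype(np.uint8);m=cv2.morphologyEx(m,cv2.MORPH_CLOSE,np.ones((5,5)))
n,l,st,c=cv2.connectedComponentsWithStats(m)
o=ctrl.get_obs();Rt=R.from_euler('xyz',o['orientation'],degrees=True)
for i in range(1,n):
    if 350<st[i,4]<1500 and 150<c[i][1]<240 and 200<c[i][0]<450:
        k=cv2.findContours((l==i).astype(np.uint8),0,1)[0][0]
        r=cv2.minAreaRect(k);bx=cv2.boxPoints(r)
        P=np.array([onz(b,*q,.123) for q in bx]); e=P[1]-P[0];e2=P[2]-P[1]
        C=onz(b,*(c[i]),.123)
        print('lid',np.round(P.mean(0)[:2],4),C[:2].round(4),'yaw',round(np.degrees(np.arctan2(e[1],e[0]))%90,1),np.round([np.linalg.norm(e),np.linalg.norm(e2)],3))
        C[2]=.16
        print('  toolshift cm',np.round(100*Rt.inv().apply(C-o['tool_pos']),2))
```

```text
lid [ 0.5979 -0.2102] [ 0.5978 -0.2102] yaw 12.4 [0.064 0.064]
  toolshift cm [-52.87  32.54   6.63]
lid [ 0.5839 -0.0725] [ 0.5839 -0.0725] yaw 82.2 [0.064 0.064]
  toolshift cm [-54.87  46.24   6.64]
lid [ 0.582  -0.3415] [ 0.5818 -0.3414] yaw 16.9 [0.064 0.063]
  toolshift cm [-48.12  20.21   6.62]
lid [0.5333 0.0482] [0.5334 0.0483] yaw 89.9 [0.062 0.062]
  toolshift cm [-52.92  59.19   6.65]
```

Careful with the scale: shifts go in shares of 75 cm and turns go in shares of 90 degrees. That gives: -48.1 cm / 75 = -0.6413, 20.2 cm / 75 = 0.2693, 14.1 degrees / 90 = 0.1567.

Request:
send_rows --plan '[[[-0.6413,0.2693,0.0733,0,0,0.1567],[-0.6413,0.2693,0.0733,0,0,0.1567],[-0.6413,0.2693,0.0733,0,0,0.1567],[-0.6413,0.2693,0.0733,0,0,0.1567],[-0.6413,0.2693,0.0733,0,0,0.1567],[-0.6413,0.2693,0.0733,0,0,0.1567],[-0.6413,0.2693,0.0733,0,0,0.1567],[-0.6413,0.2693,0.0733,0,0,0.1567]]]' --fingers 0

```text
clock: 0.92
tool_pos: [0.4283, -0.4562, 0.1919]
orientation: [-180.0, 0.0, 180.0]
force: [-0.5, -0.6, 0.0]
opening: 0.0401
gripper_force: 0.0
```

Scaled: -15.4 cm / 75 = -0.2053, 11.5 cm / 75 = 0.1533.

Request:
send_rows --plan '[[[-0.2053,0.1533,0.0427,0,0,0],[-0.2053,0.1533,0.0427,0,0,0],[-0.2053,0.1533,0.0427,0,0,0],[-0.2053,0.1533,0.0427,0,0,0],[-0.2053,0.1533,0.0427,0,0,0],[-0.2053,0.1533,0.0427,0,0,0],[-0.2053,0.1533,0.0427,0,0,0],[-0.2053,0.1533,0.0427,0,0,0]]]' --fingers 0

```text
clock: 1.58
tool_pos: [0.5808, -0.3426, 0.1597]
orientation: [180.0, -0.0, -180.0]
force: [-0.0, -0.5, 0.7]
opening: 0.0003
gripper_force: 0.0
```

Scaled: 3.3 cm / 75 = 0.044, 3.2 cm / 75 = 0.0427.

Request:
send_rows --plan '[[[0,0,0.0227,0,0,0],[0,0,0.028,0,0,0],[0,0,0.032,0,0,0],[0,0,0.036,0,0,0],[0,0,0.04,0,0,0],[0,0,0.0427,0,0,0],[0,0,0.044,0,0,0],[0,0,0.044,0,0,0]]]'

```text
clock: 2.25
tool_pos: [0.581, -0.343, 0.1274]
orientation: [-180.0, 0.0, 180.0]
force: [-1.2, 0.4, 1.9]
opening: 0.0004
gripper_force: 1.2
```

Scaled: 0.3 cm / 75 = 0.004, 0.2 cm / 75 = 0.0027.

Request:
send_rows --plan '[[[0,0,0.0013,0,0,0],[0,0,0.0027,0,0,0],[0,0,0.004,0,0,0],[0,0,0.004,0,0,0]]]'

```text
clock: 2.58
tool_pos: [0.5816, -0.3435, 0.1273]
orientation: [-179.9, 0.1, -180.0]
force: [-6.0, 2.6, 16.5]
opening: 0.0008
gripper_force: 8.9
```

Scaled: 13.3 cm / 75 = 0.1773, -3.6 cm / 75 = -0.048.

Request:
send_rows --plan '[[[0,0,-0.0133,0,0,0],[0,0,-0.04,0,0,0],[-0.0067,0.0467,-0.048,0,0,0],[-0.0133,0.096,-0.048,0,0,0],[-0.0187,0.144,-0.048,0,0,0],[-0.0227,0.1773,-0.048,0,0,0],[-0.0227,0.1773,-0.048,0,0,0],[-0.0227,0.1773,-0.048,0,0,0]]]'

```text
clock: 3.25
tool_pos: [0.5986, -0.2082, 0.1604]
orientation: [180.0, 0.0, -179.9]
force: [-0.5, -0.5, -0.7]
opening: 0.0003
gripper_force: 0.0
```

Request:
send_rows --plan '[[[0,0,0.0227,0,0,0],[0,0,0.0293,0,0,0],[0,0,0.0347,0,0,0],[0,0,0.04,0,0,0],[0,0,0.0427,0,0,0],[0,0,0.0453,0,0,0],[0,0,0.048,0,0,0],[0,0,0.048,0,0,0]]]'

```text
clock: 3.92
tool_pos: [0.5989, -0.2106, 0.1274]
orientation: [-179.9, 0.2, -180.0]
force: [-6.2, 3.2, 19.1]
opening: 0.0003
gripper_force: 9.5
```

Scaled: 13.7 cm / 75 = 0.1827, 1.4 cm / 75 = 0.0187.

Request:
send_rows --plan '[[[0,0,-0.0133,0,0,0],[0,0,-0.04,0,0,0],[0.0067,0.0467,-0.048,0,0,0],[0.012,0.096,-0.048,0,0,0],[0.016,0.144,-0.048,0,0,0],[0.0187,0.1827,-0.048,0,0,0],[0.0187,0.1827,-0.048,0,0,0],[0.0187,0.1827,-0.048,0,0,0]]]'

```text
clock: 4.58
tool_pos: [0.5843, -0.0715, 0.1606]
orientation: [180.0, 0.0, -179.9]
force: [-0.0, 0.5, -0.2]
opening: 0.0004
gripper_force: 0.0
```

Scaled: 3.6 cm / 75 = 0.048, 3.4 cm / 75 = 0.0453.

Request:
send_rows --plan '[[[0,0,0.0227,0,0,0],[0,0,0.0293,0,0,0],[0,0,0.0347,0,0,0],[0,0,0.04,0,0,0],[0,0,0.0427,0,0,0],[0,0,0.0453,0,0,0],[0,0,0.048,0,0,0],[0,0,0.048,0,0,0]]]'

```text
clock: 5.25
tool_pos: [0.5857, -0.0735, 0.1275]
orientation: [-179.9, 0.2, -180.0]
force: [-6.5, 0.9, 22.1]
opening: 0.0001
gripper_force: 11.3
```

Scaled: 12 cm / 75 = 0.16, 6.5 cm / 75 = 0.0867.

Request:
send_rows --plan '[[[0,0,-0.0133,0,0,0],[0,0,-0.04,0,0,0],[0.016,0.044,-0.048,0,0,0],[0.0333,0.0867,-0.048,0,0,0],[0.0507,0.1267,-0.048,0,0,0],[0.0667,0.16,-0.048,0,0,0],[0.0667,0.16,-0.048,0,0,0],[0.0667,0.16,-0.048,0,0,0]]]'

```text
clock: 5.92
tool_pos: [0.5339, 0.0482, 0.1603]
orientation: [180.0, 0.0, -179.9]
force: [-0.3, 0.1, -0.1]
opening: 0.0004
gripper_force: 0.0
```

Scaled: 3.6 cm / 75 = 0.048, 3.4 cm / 75 = 0.0453.

Request:
send_rows --plan '[[[0,0,0.0227,0,0,0],[0,0,0.0293,0,0,0],[0,0,0.0347,0,0,0],[0,0,0.04,0,0,0],[0,0,0.0427,0,0,0],[0,0,0.0453,0,0,0],[0,0,0.048,0,0,0],[0,0,0.048,0,0,0]]]'

```text
clock: 6.58
tool_pos: [0.5359, 0.0467, 0.1274]
orientation: [-180.0, 0.2, -180.0]
force: [-6.8, -1.4, 23.5]
opening: 0.0005
gripper_force: 12.0
```

Scaled: 16 cm / 75 = 0.2133, 15 cm / 75 = 0.2.

Request:
send_rows --plan '[[[0,0,-0.0133,0,0,0],[0,0,-0.0533,0,0,0],[0,0,-0.1067,0,0,0],[0.0133,0.0533,-0.1333,0,0,0],[0.0267,0.1067,-0.16,0,0,0],[0.0533,0.16,-0.1733,0,0,0],[0.0667,0.2,-0.1733,0,0,0],[0.0667,0.2133,-0.1733,0,0,0]]]' --fingers 1

```text
clock: 7.25
tool_pos: [0.4831, 0.211, 0.2558]
orientation: [179.8, 0.1, -179.9]
force: [0.1, 0.1, 0.5]
opening: 0.0483
gripper_force: 0.0
```

Run:
```python
from h import *
a=snap('scene');b=snap('top','t1.png');w=snap('wrist','w1.png')
v=cv2.resize(a['img'][180:300,95:330],None,fx=3.4,fy=3.4,interpolation=2)
cv2.imwrite('pics/z2.png',v[:,:,::-1])
o=ctrl.get_obs();print(o['clock'],o['joint_pos'].round(1))
```

```text
7.4 [  44.6    5.5  -15.4   -0.   -69.1 -134.5]
```

View pics/z2.png

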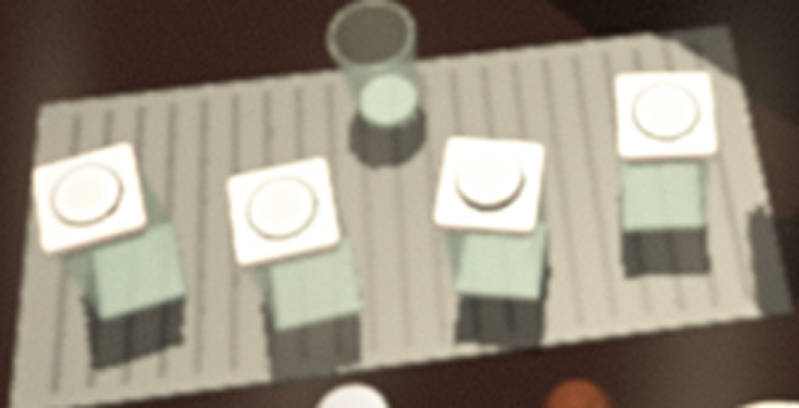

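B (third from the left, crop px (490,180)) clearly stands proud, with a dark shadow under its button. The other three buttons are down, so B is the worn one and I'll grip it across x.

Scaled: -28.3 cm / 75 = -0.3773, -10.1 cm / 75 = -0.1347, -50 degrees / 90 = -0.5556.

Request:
send_rows --plan '[[[-0.1347,-0.3773,0.0613,0,0,-0.5556],[-0.1347,-0.3773,0.0613,0,0,-0.5556],[-0.1347,-0.3773,0.0613,0,0,-0.5556],[-0.1347,-0.3773,0.0613,0,0,-0.5556],[-0.1347,-0.3773,0.0613,0,0,-0.5556],[-0.1347,-0.3773,0.0613,0,0,-0.5556],[-0.1347,-0.3773,0.0613,0,0,-0.5556],[-0.1347,-0.3773,0.0613,0,0,-0.5556]]]' --fingers 1

```text
clock: 8.07
tool_pos: [0.5846, -0.078, 0.2078]
orientation: [180.0, -0.0, -129.7]
force: [0.3, 0.3, -0.4]
opening: 0.0878
gripper_force: 0.0
```

Scaled: -32.2 degrees / 90 = -0.3578.

Request:
send_rows --plan '[[[0,0,0,0,0,-0.0667],[0,0,0,0,0,-0.1444],[0,0,0,0,0,-0.2222],[0,0,0,0,0,-0.3],[0,0,0,0,0,-0.3578],[0,0,0,0,0,-0.3578],[0,0,0,0,0,-0.3578]]]'

```text
clock: 8.65
tool_pos: [0.5844, -0.0761, 0.2078]
orientation: [180.0, -0.0, -98.1]
force: [-0.2, 0.4, -0.6]
opening: 0.0875
gripper_force: 0.0
```

Run:
```python
from h import *
w=snap('wrist','w2.png');o=ctrl.get_obs();Rt=R.from_euler('xyz',o['orientation'],degrees=True)
print(o['clock'],o['tool_pos'],o['orientation'],o['opening'],o['joint_pos'].round(1))
print('shift',100*Rt.inv().apply(np.array([.584,-.0725,.072])-o['tool_pos']))
```

```text
8.7 [ 0.58446446 -0.07582475  0.20791463] [ 1.79969243e+02 -1.35554583e-02 -9.80777451e+01] 0.08722295662645686 [ 11.6  13.3 -12.    0.  -64.7 -19.7]
shift [-0.32586532  0.08540709 13.59143437]
```

View pics/w2.png

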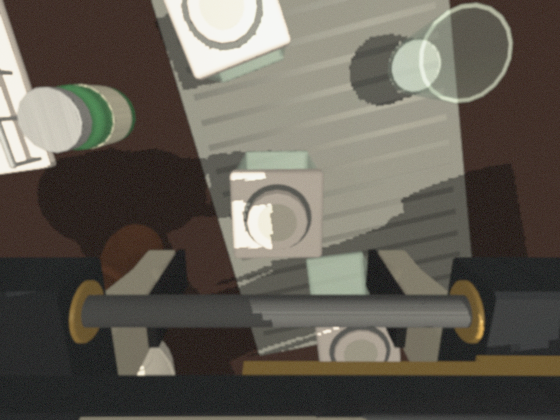

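The wrist view shows B's lid square to the fingers at px 231–322 × 170–257. I'll check its centre from this view.

Run:
```python
from h import *
w=snap('wrist');print(onz(w,276.5,213.5,.123),onz(w,231,170,.123),onz(w,322,170,.123),onz(w,231,257,.123))
```

```text
[ 0.58498048 -0.07594581  0.123     ] [ 0.61156276 -0.11164795  0.123     ] [ 0.54944482 -0.10273917  0.123     ] [ 0.62329093 -0.04706309  0.123     ]
```

Scaled: 13.5 cm / 75 = 0.18, 13.1 cm / 75 = 0.1747.

Request:
send_rows --plan '[[[-0.0013,0,0.04,0,0,0],[-0.0013,0,0.08,0,0,0],[-0.0013,0,0.12,0,0,0],[-0.0013,0,0.1467,0,0,0],[-0.0013,0,0.1653,0,0,0],[-0.0013,0,0.1747,0,0,0],[-0.0013,0,0.18,0,0,0],[-0.0013,0,0.18,0,0,0]]]'

```text
clock: 9.42
tool_pos: [0.5848, -0.0739, 0.0728]
orientation: [180.0, -0.0, -97.9]
force: [-0.0, -0.3, 1.2]
opening: 0.0877
gripper_force: 0.0
```

Request:
send_rows --plan '[[[0,0,0,0,0,0],[0,0,0,0,0,0],[0,0,0,0,0,0],[0,0,0,0,0,0],[0,0,0,0,0,0],[0,0,0,0,0,0],[0,0,0,0,0,0],[0,0,0,0,0,0]]]' --fingers 0

```text
clock: 10.08
tool_pos: [0.5852, -0.0738, 0.0739]
orientation: [-179.9, 0.0, -97.8]
force: [-3.1, 0.2, 5.6]
opening: 0.0654
gripper_force: 30.0
```

Opening 65.4 mm means the pads caught the lid's edge. I'll open, go about 5 mm lower and grip again.

Request:
send_rows --plan '[[[0,0,0,0,0,0],[0,0,0,0,0,0],[0,0,0,0,0,0],[0,0,0,0,0,0],[0,0,0.0027,0,0,0],[0,0,0.004,0,0,0],[0,0,0.0053,0,0,0],[0,0,0.006,0,0,0]]]' --fingers 1

```text
clock: 10.75
tool_pos: [0.5848, -0.0739, 0.0683]
orientation: [180.0, -0.0, -97.8]
force: [-0.2, 1.5, -0.6]
opening: 0.0874
gripper_force: 0.0
```

Request:
send_rows --plan '[[[0,0,0,0,0,0],[0,0,0,0,0,0],[0,0,0,0,0,0],[0,0,0,0,0,0],[0,0,0,0,0,0],[0,0,0,0,0,0],[0,0,0,0,0,0],[0,0,0,0,0,0]]]' --fingers 0

```text
clock: 11.42
tool_pos: [0.5848, -0.0738, 0.0686]
orientation: [180.0, -0.0, -97.8]
force: [-1.3, 1.1, 0.9]
opening: 0.0655
gripper_force: 30.0
```

Scaled: 0.4 cm / 75 = 0.0053, 0.3 cm / 75 = 0.004.

Request:
send_rows --plan '[[[0,0,0,0,0,0],[0,0,0,0,0,0],[0,0,0,0,0,0],[0,0,0,0,0,0],[0,0,0.0013,0,0,0],[0,0,0.0027,0,0,0],[0,0,0.004,0,0,0],[0,0,0.0053,0,0,0]]]' --fingers 1

```text
clock: 12.08
tool_pos: [0.5849, -0.0739, 0.0644]
orientation: [180.0, -0.0, -97.8]
force: [-0.6, 0.9, -0.4]
opening: 0.0877
gripper_force: 0.0
```

Request:
send_rows --plan '[[[0,0,0,0,0,0],[0,0,0,0,0,0],[0,0,0,0,0,0],[0,0,0,0,0,0],[0,0,0,0,0,0],[0,0,0,0,0,0],[0,0,0,0,0,0],[0,0,0,0,0,0]]]' --fingers 0

```text
clock: 12.75
tool_pos: [0.5848, -0.0738, 0.0646]
orientation: [180.0, -0.0, -97.8]
force: [-0.9, -0.0, 0.7]
opening: 0.064
gripper_force: 30.0
```

Run:
```python
from h import *
a=snap('scene')
v=cv2.resize(a['img'][150:310,140:340],None,fx=3.6,fy=3.6,interpolation=2)
cv2.imwrite('pics/z3.png',v[:,:,::-1])
```

```text
(no output)
```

View pics/z3.png

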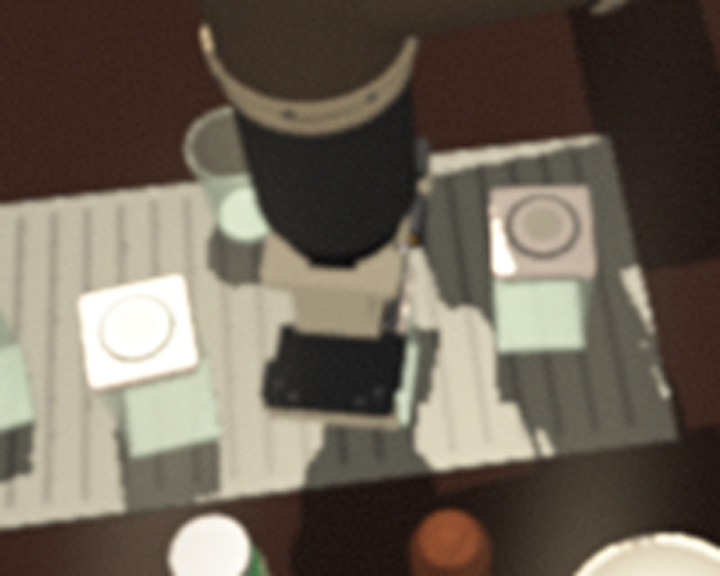

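The view shows the hand closed on B with its neighbours clear (A's lid at crop px (541,230), C's at (137,332)). The opening fell to 64 mm and the palm still isn't touching, so I'll go slightly lower.

Scaled: 0.3 cm / 75 = 0.004, 0.2 cm / 75 = 0.0027.

Request:
send_rows --plan '[[[0,0,0,0,0,0],[0,0,0,0,0,0],[0,0,0,0,0,0],[0,0,0,0,0,0],[0,0,0.0013,0,0,0],[0,0,0.0027,0,0,0],[0,0,0.004,0,0,0],[0,0,0.004,0,0,0]]]' --fingers 1

```text
clock: 13.47
tool_pos: [0.5848, -0.0739, 0.0613]
orientation: [180.0, -0.0, -97.8]
force: [1.1, 0.1, -0.3]
opening: 0.0876
gripper_force: 0.0
```

Request:
send_rows --plan '[[[0,0,0,0,0,0],[0,0,0,0,0,0],[0,0,0,0,0,0],[0,0,0,0,0,0],[0,0,0,0,0,0],[0,0,0,0,0,0],[0,0,0,0,0,0],[0,0,0,0,0,0]]]' --fingers 0

```text
clock: 14.13
tool_pos: [0.5848, -0.0738, 0.0616]
orientation: [180.0, -0.0, -97.8]
force: [-1.3, 0.3, 1.1]
opening: 0.0621
gripper_force: 30.0
```

That's a proper body grip at 62.1 mm, so I'll lift.

Scaled: -12 cm / 75 = -0.16, -10 cm / 75 = -0.1333.

Request:
send_rows --plan '[[[0,0,-0.004,0,0,0],[0,0,-0.0133,0,0,0],[0,0,-0.0293,0,0,0],[0,0,-0.0533,0,0,0],[0,0,-0.08,0,0,0],[0,0,-0.1067,0,0,0],[0,0,-0.1333,0,0,0],[0,0,-0.16,0,0,0]]]'

```text
clock: 14.8
tool_pos: [0.5844, -0.0738, 0.1827]
orientation: [180.0, 0.0, -97.8]
force: [0.3, 0.5, -5.3]
opening: 0.062
gripper_force: 30.0
```

Scaled: -3 cm / 75 = -0.04, -2.5 cm / 75 = -0.0333.

Request:
send_rows --plan '[[[0,0,-0.02,0,0,0],[0,0,-0.0333,0,0,0],[0,0,-0.04,0,0,0],[0,0,-0.04,0,0,0]]]'

```text
clock: 15.13
tool_pos: [0.5852, -0.0738, 0.2125]
orientation: [-179.9, 0.0, -97.8]
force: [0.4, -0.5, -4.4]
opening: 0.0619
gripper_force: 30.0
```

Run:
```python
from h import *
o=ctrl.get_obs();Rt=R.from_euler('xyz',o['orientation'],degrees=True)
print(o['clock'],o['tool_pos'],o['force'],o['moment'],o['opening'],o['gripper_force'])
print('shift',100*Rt.inv().apply(np.array([.566,.331,o['tool_pos'][2]])-o['tool_pos']))
```

```text
15.1333 [ 0.58517676 -0.07376747  0.21249059] [ 0.40573864 -0.54995937 -4.44420691] [0.01191918 0.04632377 0.05116472] 0.06193653504741207 29.956917464733124
shift [-3.98393552e+01  7.40744179e+00  1.17035066e-02]
```

Scaled: -20.5 cm / 75 = -0.2733, -17.5 cm / 75 = -0.2333.

Request:
send_rows --plan '[[[-0.0133,0.0027,0,0,0,0],[-0.04,0.0067,0,0,0,0],[-0.0733,0.0133,0,0,0,0],[-0.1133,0.0213,0,0,0,0],[-0.1533,0.028,0,0,0,0],[-0.1933,0.036,0,0,0,0],[-0.2333,0.044,0,0,0,0],[-0.2733,0.0507,0,0,0,0]]]'

```text
clock: 15.8
tool_pos: [0.5739, 0.1361, 0.2101]
orientation: [179.9, -0.1, -97.8]
force: [1.0, 0.3, -5.7]
opening: 0.0619
gripper_force: 30.0
```

Scaled: -19.3 cm / 75 = -0.2573, -18.6 cm / 75 = -0.248.

Request:
send_rows --plan '[[[-0.04,0.008,0,0,0,0],[-0.08,0.0147,0,0,0,0],[-0.12,0.0227,0,0,0,0],[-0.16,0.0293,0,0,0,0],[-0.2,0.0373,0,0,0,0],[-0.2307,0.0427,0,0,0,0],[-0.248,0.0467,0,0,0,0],[-0.2573,0.048,0,0,0,0]]]'

```text
clock: 16.47
tool_pos: [0.5646, 0.3324, 0.2097]
orientation: [179.9, -0.1, -97.7]
force: [0.1, -0.1, -3.9]
opening: 0.0621
gripper_force: 30.0
```

Run:
```python
from h import *
o=ctrl.get_obs();print(o['tool_pos'],o['orientation'],o['opening'],o['force'])
t=snap('top','t2.png');a=snap('scene','s2.png')
```

```text
[0.5646145  0.3323519  0.20974085] [ 1.79894883e+02 -1.02394037e-01 -9.77199519e+01] 0.06205536467190385 [ 0.05101707 -0.11034783 -3.88475678]
```

View pics/s2.png

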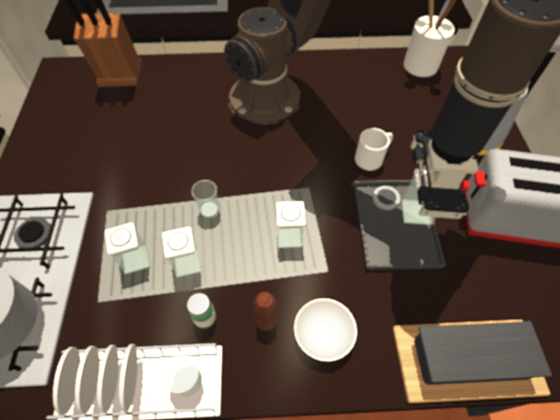

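The view shows B held above the tray's free half (px (415,205)), clear of the jar lid and toaster. I'll lower it gently.

Scaled: 13.8 cm / 75 = 0.184, 13.4 cm / 75 = 0.1787.

Request:
send_rows --plan '[[[0,0,0.02,0,0,0],[0,0,0.0533,0,0,0],[0,0,0.0867,0,0,0],[0,0,0.12,0,0,0],[0,0,0.1467,0,0,0],[0,0,0.1667,0,0,0],[0,0,0.1787,0,0,0],[0,0,0.184,0,0,0]]]'

```text
clock: 17.23
tool_pos: [0.5653, 0.3287, 0.0721]
orientation: [179.9, -0.1, -97.9]
force: [-0.8, 0.1, -4.3]
opening: 0.0618
gripper_force: 30.0
```

Scaled: 0.85 cm / 75 = 0.0113, 0.8 cm / 75 = 0.0107.

Request:
send_rows --plan '[[[0,0,0.0027,0,0,0],[0,0,0.0053,0,0,0],[0,0,0.0067,0,0,0],[0,0,0.008,0,0,0],[0,0,0.0093,0,0,0],[0,0,0.0107,0,0,0],[0,0,0.0113,0,0,0],[0,0,0.0113,0,0,0]]]'

```text
clock: 17.9
tool_pos: [0.5657, 0.3306, 0.0651]
orientation: [-180.0, 0.0, -97.8]
force: [-0.1, 0.2, -3.7]
opening: 0.0619
gripper_force: 30.0
```

Scaled: 0.25 cm / 75 = 0.0033, 0.2 cm / 75 = 0.0027.

Request:
send_rows --plan '[[[0,0,0.0009,0,0,0],[0,0,0.002,0,0,0],[0,0,0.0027,0,0,0],[0,0,0.0033,0,0,0],[0,0,0.0033,0,0,0]]]'

```text
clock: 18.32
tool_pos: [0.5657, 0.3305, 0.0624]
orientation: [180.0, -0.0, -97.8]
force: [0.1, 0.4, -4.1]
opening: 0.0617
gripper_force: 30.0
```

Scaled: 0.1 cm / 75 = 0.0013, 0.05 cm / 75 = 0.0007.

Request:
send_rows --plan '[[[0,0,0.0007,0,0,0],[0,0,0.0013,0,0,0],[0,0,0.0013,0,0,0]]]'

```text
clock: 18.57
tool_pos: [0.5658, 0.3305, 0.0616]
orientation: [-180.0, 0.0, -97.8]
force: [-0.5, 0.1, -4.1]
opening: 0.0615
gripper_force: 30.0
```

Scaled: 0.1 cm / 75 = 0.0013, 0.05 cm / 75 = 0.0007.

Request:
send_rows --plan '[[[0,0,0.0007,0,0,0],[0,0,0.0013,0,0,0],[0,0,0.0013,0,0,0]]]'

```text
clock: 18.82
tool_pos: [0.5658, 0.3306, 0.0616]
orientation: [-180.0, 0.0, -97.8]
force: [-3.8, -0.7, 4.6]
opening: 0.0621
gripper_force: 30.0
```

Contact with the tray floor. I'll release and back off straight up, then look.

Request:
send_rows --plan '[[[0,0,-0.0007,0,0,0],[0,0,-0.0007,0,0,0],[0,0,-0.0007,0,0,0],[0,0,-0.0007,0,0,0],[0,0,-0.0007,0,0,0],[0,0,-0.0007,0,0,0],[0,0,-0.0007,0,0,0],[0,0,-0.0007,0,0,0]]]' --fingers 1

```text
clock: 19.48
tool_pos: [0.5658, 0.3305, 0.061]
orientation: [180.0, -0.0, -97.8]
force: [-0.6, -0.5, 0.1]
opening: 0.0874
gripper_force: 0.0
```

Scaled: -17 cm / 75 = -0.2267, -15 cm / 75 = -0.2.

Request:
send_rows --plan '[[[0,0,-0.0133,0,0,0],[0,0,-0.04,0,0,0],[0,0,-0.08,0,0,0],[0,0,-0.12,0,0,0],[0,0,-0.16,0,0,0],[0,0,-0.2,0,0,0],[0.04,0,-0.2267,0,0,0],[0.08,0,-0.2267,0,0,0]]]'

```text
clock: 20.15
tool_pos: [0.5595, 0.2726, 0.2371]
orientation: [-179.6, 0.3, -97.7]
force: [0.9, -0.3, -0.0]
opening: 0.0875
gripper_force: 0.0
```

Scaled: 15 cm / 75 = 0.2, 14 cm / 75 = 0.1867.

Request:
send_rows --plan '[[[0.04,0,0,0,0,0],[0.08,0,0,0,0,0],[0.12,0,0,0,0,0],[0.16,0,0,0,0,0],[0.1867,0,0,0,0,0],[0.2,0,0,0,0,0],[0.2,0,0,0,0,0],[0.2,0,0,0,0,0]]]'

```text
clock: 20.82
tool_pos: [0.5375, 0.1225, 0.2319]
orientation: [-179.9, 0.0, -97.9]
force: [-0.9, 0.7, -0.0]
opening: 0.0876
gripper_force: 0.0
```

Run:
```python
from h import *
o=ctrl.get_obs();print(o['clock'],o['tool_pos'])
a=snap('scene')
p=[cv2.resize(a['img'][y:y+130,x:x+w],None,fx=2.2,fy=2.2,interpolation=2) for x,y,w in((95,180,240),(350,150,110))]
cv2.imwrite('pics/z4.png',np.hstack(p)[:,:,::-1])
t=snap('top');m=(t['img'].min(2)>190).astype(np.uint8)
print(onz(t,148,205,.12))
```

```text
20.8167 [0.53746359 0.12248446 0.23185842]
[0.5627316  0.30530262 0.12      ]
```

View pics/z4.png

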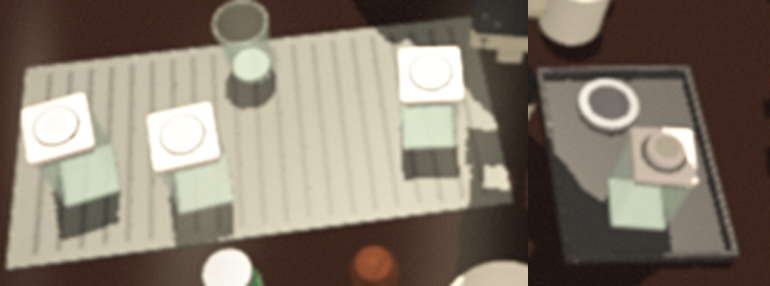

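The view shows B upright in the tray at crop px (665,155), its button part-way up. The other three stand in place with their buttons down, and the gripper touches nothing.

```bash
python3 -c "
from plant import ctrl
print(ctrl.close_job())"
```

```text
the job is handed in; nothing more can be done
None
```

I pressed all four buttons to their stops: canister B (third from the -y end of the mat) was the worn one and now stands upright in the tray's free half, the other three stayed down in place, and the job was handed in at about 21 s with no verdict returned.

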